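# Find the loose hatch in the service deck and push it open

## Task

Three of the four identical steel hatches in the blue service deck are bolted and one is loose, and they look alike: press lightly on their round thumb pads with the fingertips to find the one that rocks, then push that hatch over to its stop, nearly upright, so the drain below can be reached, and leave it standing open. Only press and push; do not force the hatches that stay firm, and leave the tools and small parts standing about where they are.

Things in the scene. Friction and masses are not known exactly. Their poses are not given: they have to be found in the camera images.
- deck: Blue steel plinth fixed to the bench, 180 x 540 x 90 mm. Origin at bench level under the middle of the hatch row; x points across the row away from the robot, y along the row. Spans x -80..100, y -270..270 mm. Four identical bare steel hatches lie flush in its top at x 0, y +162, +54, -54, -162 mm, over wells 104 x 84 mm with 50 mm free depth under the loose one.
- hatch_1 (a joint): Tilt of hatch 1 (1 is at deck +y), rad: a plate 100 (deck x) x 80 x 6 mm pivoted on its centre line, 87 mm above the bench. 0 is shut; grows to its stop at 1.25 as the pad end (deck -x, robot side) sinks and the far end rises; play to -0.12. The loose one turns at 2 to 3 N on the pad and stays where left; bolted ones give under 0.05 rad (2 mm).
- hatch_1_pad (a point): Centre of the top of the round dark steel thumb pad (24 mm across, 3 mm high) of hatch 1; it lies 36 mm from the pivot line, 14 mm from the hatch's robot-side end, 93 mm above the bench when shut; it moves with the hatch.
- hatch_1_edge (a point): Middle of the top edge of the far end of hatch 1, 50 mm from the pivot line on the side away from the pad: the end that rises; 90 mm above the bench when shut; it moves with the hatch.
- hatch_2 (a joint): Tilt of hatch 2 (1 is at deck +y), rad: a plate 100 (deck x) x 80 x 6 mm pivoted on its centre line, 87 mm above the bench. 0 is shut; grows to its stop at 1.25 as the pad end (deck -x, robot side) sinks and the far end rises; play to -0.12. The loose one turns at 2 to 3 N on the pad and stays where left; bolted ones give under 0.05 rad (2 mm).
- hatch_2_pad (a point): Centre of the top of the round dark steel thumb pad (24 mm across, 3 mm high) of hatch 2; it lies 36 mm from the pivot line, 14 mm from the hatch's robot-side end, 93 mm above the bench when shut; it moves with the hatch.
- hatch_2_edge (a point): Middle of the top edge of the far end of hatch 2, 50 mm from the pivot line on the side away from the pad: the end that rises; 90 mm above the bench when shut; it moves with the hatch.
- hatch_3 (a joint): Tilt of hatch 3 (1 is at deck +y), rad: a plate 100 (deck x) x 80 x 6 mm pivoted on its centre line, 87 mm above the bench. 0 is shut; grows to its stop at 1.25 as the pad end (deck -x, robot side) sinks and the far end rises; play to -0.12. The loose one turns at 2 to 3 N on the pad and stays where left; bolted ones give under 0.05 rad (2 mm).
- hatch_3_pad (a point): Centre of the top of the round dark steel thumb pad (24 mm across, 3 mm high) of hatch 3; it lies 36 mm from the pivot line, 14 mm from the hatch's robot-side end, 93 mm above the bench when shut; it moves with the hatch.
- hatch_3_edge (a point): Middle of the top edge of the far end of hatch 3, 50 mm from the pivot line on the side away from the pad: the end that rises; 90 mm above the bench when shut; it moves with the hatch.
- hatch_4 (a joint): Tilt of hatch 4 (1 is at deck +y), rad: a plate 100 (deck x) x 80 x 6 mm pivoted on its centre line, 87 mm above the bench. 0 is shut; grows to its stop at 1.25 as the pad end (deck -x, robot side) sinks and the far end rises; play to -0.12. The loose one turns at 2 to 3 N on the pad and stays where left; bolted ones give under 0.05 rad (2 mm).
- hatch_4_pad (a point): Centre of the top of the round dark steel thumb pad (24 mm across, 3 mm high) of hatch 4; it lies 36 mm from the pivot line, 14 mm from the hatch's robot-side end, 93 mm above the bench when shut; it moves with the hatch.
- hatch_4_edge (a point): Middle of the top edge of the far end of hatch 4, 50 mm from the pivot line on the side away from the pad: the end that rises; 90 mm above the bench when shut; it moves with the hatch.
- socket: Steel spanner socket, 22 mm across, 38 mm high, standing on the deck between hatches 2 and 3; origin at its underside. Leave it alone.
- jar: Small glass jar, 42 mm across, 55 mm high, standing on the +y end of the deck; origin at its underside. Leave it alone.
- bearing: Steel bearing ring, 42 mm across, 14 mm high, lying on the -y end of the deck; origin at its underside. Leave it alone.
- oil: Grey oil bottle, 72 mm across, 200 mm high, on the bench; origin at its underside. Leave it alone.
- mug: White mug, 80 mm across, 95 mm high, on the bench; origin at its underside. Leave it alone.
- wrench: Steel wrench lying on the bench; origin at its underside, x along its length. Leave it alone.
- driver: Screwdriver lying on the bench; origin at its underside, x along its length. Leave it alone.

How it is judged:
At the end, for the whole second after the job is handed in: One hatch stands open, tilted by more than 1.1 rad (its stop is at 1.25 rad), the other three are shut (under 0.1 rad), and all are at rest (((value of joint hatch_1 above 1.1 rad and value of joint each of hatch_2, hatch_3, hatch_4 below 0.1 rad) or (value of joint hatch_2 above 1.1 rad and value of joint each of hatch_1, hatch_3, hatch_4 below 0.1 rad) or (value of joint hatch_3 above 1.1 rad and value of joint each of hatch_1, hatch_2, hatch_4 below 0.1 rad) or (value of joint hatch_4 above 1.1 rad and value of joint each of hatch_1, hatch_2, hatch_3 below 0.1 rad)) and velocity of joint hatch_1 between -0.1 and 0.1 rad/s and velocity of joint hatch_2 between -0.1 and 0.1 rad/s and velocity of joint hatch_3 between -0.1 and 0.1 rad/s and velocity of joint hatch_4 between -0.1 and 0.1 rad/s); the robot touches nothing.
It fails at once if a tool or small part standing about is moved by more than 25 mm, lifted or carried (distance of any of socket, jar, bearing, oil, mug, wrench, driver from where it was at the start of the episode above 0.025 m).
It fails at once if the robot slams or leans on the deck or a hatch with more than 100 N (contact force between any of the arm, the fingers and deck above 100 N).
It also fails if it takes over 53 s, if anything falls off the work surface, if the arm or the gripper's body presses on something with over 40 N, if the wrist force passes 120 N, or if a joint passes its speed limit or range.

## Robot

A 7-joint arm with a two-finger parallel gripper is mounted at the origin on the work surface. World frame = base frame: x ahead of the robot, y to its left, z up, the work surface at z = 0. Lengths are in m, angles in rad, forces in N, time in s.
With the tool pointing down it reaches from about 0.4 to 0.875 m from the base axis. Payload 19.3 kg.
Tool frame: the origin (TCP) lies at the very end of the fingers, on their centre line; the grasp point (between the pads) lies 19 mm behind it; z points along the fingers, y is the direction in which the jaws open and shut (so a half turn about z gives the same grasp; the last joint's range is limited). The gripper opens to 85 mm and grips with 20 to 120 N. Pads are 22 mm wide; open, the fingers measure 114 mm over their backs; the gripper's body (76 mm by 85 mm) begins 54 mm behind the grasp point. The pads swing forward as they close: fully open they stand 13 mm farther back than shut.
Start: joints at [1.162, 0.521, -0.036, 1.599, 0.021, 1.021, -0.113], TCP at [0.208, -0.589, 0.231] pointing down, gripper open.
Joint ranges: [-2.91, 2.91], [-0.3, 2.13], [-1.5, 1.42], [0.17, 2.43], [-1.26, 4.41], [0.16, 1.93], [-2.52, 2.52]. Speed limits (rad/s): [1.89, 1.89, 2.39, 2.39, 3.01, 3.01, 3.01].

## Interface

Orientations are given as [roll, pitch, yaw] about the fixed x, y, z axes, in that order (R = Rz(yaw) Ry(pitch) Rx(roll)).
In Python, from workcell import bot gives the robot as it stands.
- The arm moves only by the tool carry_out, never from a script. Its argument "targets" is a list of rows, each a list of 7 numbers: the shift along the tool's x, y, z in mm, then the turn, a rotation vector about the tool's x, y, z in units of 6 degrees (1.0 is 6 degrees), then the closure in counts, from 0 (fully open) to 255 (shut). A call has 1 to 5 rows; each row shifts and turns the commanded pose from where the row before left it, along the tool's axes as they then stand; what a row does not reach is not made up. A row lasts 1/12 s, in which the tool goes at most 41.7 mm and 7.16 degrees, less where a joint would pass 70% of its speed; a pose out of reach is approached as far as the arm can. A call is refused whole if a number of a shift passes 41.7 or a number of a turn 1, either way. A call with a gripper value outside its range is refused whole. The fingers move at their own pace and stop on an object; "force" is the grip in N (left out, the last holds). Time passes only in rows, so rows that do not move let the fingers close. It gives the time, the measured TCP pose, the force and the opening at its end, in the units of the state.
- bot.observe(): the state, without advancing time (a new reading comes with each control period).
- bot.grab_frame(name): name is "scene" or "top"; returns a dict with "color" (420x560x3 uint8, red, green, blue), "z_map" (420x560 float32, m along the optical axis (not along the pixel's ray), 0 where there is no reading), "K" (3x3 intrinsics, pixels), "cam_to_world" (4x4, takes a point from camera to world coordinates). Camera axes: x right, y down, z forward; pixel columns grow to the right and rows downward; lengths in m; the calibration is good to about 2 mm. A picture is of the moment at which its call begins.
- bot.job_done(): hands the job in, once; it reports no verdict.
The state is a dict: "clock": time; "qpos": joint angles; "qd": joint speeds; "joint_efforts": joint torques, N m; "position": TCP position; "tool_rot": TCP orientation; "force": force on the tool from outside, world axes, zero at the start; "moment": the same for the moment, N m; "grip_width": finger opening in m.
Only numpy, scipy, OpenCV 4.12 (cv2) and the standard library are available. Lean on these libraries where they do the work, as an engineer would, in place of code of your own. Each camera call takes 0.05 s, during which the arm holds its last target. There are 200 camera calls.

## Working session

There is one attempt and no reset: what is moved stays moved. The work goes in short steps, Python scripts to look and compute and a tool call to move; the robot and the scene stay as the last step left them, time stands still between calls to the robot, and variables do not carry over. Pictures are saved under pics/ and viewed, about 8 in all and at most 12, crops included, and the job is handed in when it is done.

Besides the shell and the picture viewer there is one more tool, called after ">>>" by a JSON object that holds its "method" and its "body", one argument or row to a line. carry_out: Moves the arm, as the interface text tells. Its arguments: {"type":"object","properties":{"targets":{"type":"array","items":{"type":"array","items":{"type":"number"}}},"force":{"type":"number"}},"required":["targets"]}

```bash
mkdir -p pics; ls
python3 - <<'E'
from workcell import bot
import cv2,numpy as np
print(bot.observe())
for n in("scene","top"):
    f=bot.grab_frame(n); cv2.imwrite(f"pics/{n}0.png",f["color"][...,::-1]); np.savez(f"pics/{n}0.npz",**f); print(n,f["K"].tolist(),f["cam_to_world"].round(3).tolist())
E
```

```text
pics
{'clock': 0.0, 'qpos': array([ 1.1617847 ,  0.52201446, -0.03633532,  1.60001009,  0.02120761,
        1.02107836, -0.11279627]), 'qd': array([ 1.02360563e-03,  1.47783397e-03, -4.60427534e-04, -4.67569961e-04,
        6.99303894e-05, -3.94955159e-04,  1.15078419e-03]), 'joint_efforts': array([ 7.88276111e-07, -9.27101541e+01,  1.97987258e+00, -3.69923401e+01,
        1.78462436e-02,  8.28502933e-03, -4.49972322e-05]), 'position': array([ 0.20758557, -0.58916449,  0.23072461]), 'tool_rot': array([-3.14047066e+00,  8.23145608e-05,  3.38816312e-01]), 'force': array([0.15232988, 0.5797351 , 0.66539598]), 'moment': array([-0.03544399, -0.05452915,  0.03599203]), 'grip_width': 0.08543942761362046}
scene [[419.9104146773884, 0.0, 277.5142279317799], [0.0, 419.9104146773884, 214.87650144484704], [0.0, 0.0, 1.0]] [[-0.294, 0.638, -0.712, 1.421], [0.956, 0.19, -0.225, 0.269], [-0.008, -0.746, -0.665, 0.864], [0.0, 0.0, 0.0, 1.0]]
top [[505.07068142864273, 0.0, 284.7230421775808], [0.0, 505.07068142864273, 210.41165081898248], [0.0, 0.0, 1.0]] [[-0.029, -0.986, 0.165, 0.37], [-1.0, 0.03, 0.002, -0.009], [-0.006, -0.165, -0.986, 1.467], [0.0, 0.0, 0.0, 1.0]]
```

View pics/top0.png

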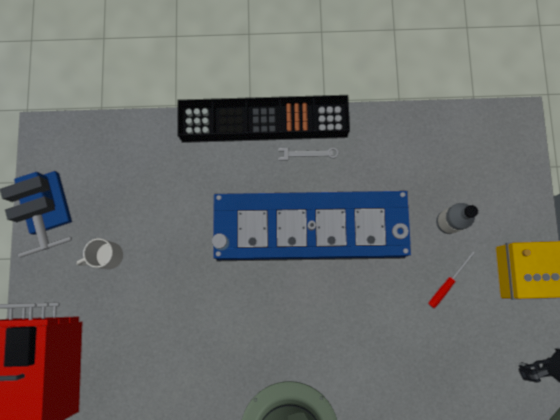

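View pics/scene0.png

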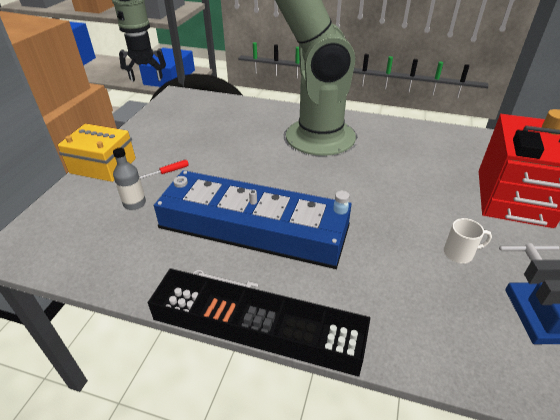

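The top view shows the blue deck, with pads at about (252,241), (292,241), (331,240) and (371,240). The socket is at (312,225), the jar at (220,241) and the bearing at (400,231). The gripper is off at the right edge. Next I'll measure the deck pose from the top depth.

```bash
cat > h.py <<'E'
import numpy as np,cv2
def cloud(f):
    K,T,z=f["K"],f["cam_to_world"],f["z_map"]
    v,u=np.indices(z.shape); P=np.stack([(u-K[0,2])/K[0,0]*z,(v-K[1,2])/K[1,1]*z,z],-1)
    return P@T[:3,:3].T+T[:3,3]
def deck(R):  # placeholder pose filled after measuring
    pass
E
python3 - <<'E'
import numpy as np,cv2
from h import cloud
f=np.load("pics/top0.npz"); W=cloud(f); c=f["color"].astype(int)
x,y,z=W[...,0],W[...,1],W[...,2]
m=(abs(z-.09)<.012)&(f["z_map"]>0)
n,l,s,_=cv2.connectedComponentsWithStats(m.astype(np.uint8))
i=l[235,240]; print(s[i],np.median(z[l==i]))
r=cv2.minAreaRect(np.float32(W[l==i][:,:2])*1000); print("rect mm",r)
# pads: dark px on hatches
dark=(c.max(-1)<110)&(l==i)&(np.ptp(c,axis=-1)<25)
n,l2,s2,ce=cv2.connectedComponentsWithStats(dark.astype(np.uint8))
for k in range(1,n):
    if s2[k,4]>25: print("pad",s2[k],ce[k],W[l2==k].mean(0).round(4))
grey=(c.min(-1)>120)&(l==i)
n,l2,s2,ce=cv2.connectedComponentsWithStats(grey.astype(np.uint8))
for k in range(1,n):
    if s2[k,4]>100: print("hatch",s2[k],cv2.minAreaRect(np.float32(W[l2==k][:,:2])*1000),W[l2==k].mean(0).round(4))
for nm,(u,v) in dict(jar=(220,240),sock=(312,225),bear=(400,231),oil=(470,211)).items(): print(nm,W[v,u].round(3))
E
```

```text
[  213   191   198    68 12091] 0.08959132374740841
rect mm ((561.0860595703125, -77.27227783203125), (541.7283935546875, 181.16558837890625), 89.21820831298828)
pad [367 235   8  10  58] [370.56896552 239.31034483] [ 0.5126 -0.2384  0.093 ]
pad [248 237   9  10  62] [252.22580645 241.17741935] [0.5172 0.0847 0.0919]
pad [288 237   8   9  60] [291.6 240.9] [ 0.5147 -0.0229  0.0928]
pad [327 236  18  10  80] [332.1    241.0875] [ 0.5109 -0.1334  0.0922]
hatch [356 209  29  36 856] ((548.875732421875, -239.29159545898438), (77.9668960571289, 98.49053192138672), 88.38912963867188) [ 0.5502 -0.2396  0.0897]
hatch [239 211  28  36 844] ((552.8956298828125, 83.67688751220703), (74.75238037109375, 98.27210235595703), 89.24039459228516) [0.5548 0.0843 0.0895]
hatch [278 210  28  36 829] ((552.0308227539062, -23.879859924316406), (74.53105926513672, 98.00133514404297), 88.48455047607422) [ 0.5537 -0.0247  0.0893]
hatch [317 210  29  35 829] ((550.52490234375, -131.84234619140625), (75.64907836914062, 95.22087860107422), 88.69715118408203) [ 0.5527 -0.1317  0.0895]
jar [0.517 0.166 0.144]
sock [ 0.552 -0.078  0.127]
bear [ 0.533 -0.32   0.094]
oil [ 0.566 -0.478  0.196]
```

>>> {"method": "carry_out", "body": {
  "targets": [
    [0,0,0,0,0,0.8,255],
    [0,0,0,0,0,0.8,255],
    [0,0,0,0,0,0.8,255],
    [0,0,0,0,0,0.84,255],
    [0,0,0,0,0,0,255]
  ],
  "force": 40
}}

```text
clock: 0.52
position: [0.2077, -0.5893, 0.231]
tool_rot: [-3.141, 0.0, -0.005]
force: [0.2, 0.2, -0.4]
grip_width: 0.0257
```

>>> {"method": "carry_out", "body": {
  "targets": [
    [24,-28,0,0,0,0,255],
    [24,-28,0,0,0,0,255],
    [24,-28,0,0,0,0,255],
    [24,-28,0,0,0,0,255],
    [24,-28,0,0,0,0,255]
  ]
}}

```text
clock: 0.93
position: [0.3285, -0.448, 0.2312]
tool_rot: [-3.141, 0.0, 0.003]
force: [1.2, -1.1, -0.4]
grip_width: 0.0
```

>>> {"method": "carry_out", "body": {
  "targets": [
    [24,-28,0,0,0,0,255],
    [24,-28,0,0,0,0,255],
    [24,-28,0,0,0,0,255],
    [24,-28,0,0,0,0,255],
    [24,-28,0,0,0,0,255]
  ]
}}

```text
clock: 1.35
position: [0.4487, -0.308, 0.2313]
tool_rot: [3.141, 0.0, 0.003]
force: [0.7, -1.0, -0.2]
grip_width: -0.0002
```

>>> {"method": "carry_out", "body": {
  "targets": [
    [22,-24,0,0,0,0,255],
    [22,-24,0,0,0,0,255],
    [20,-21,20,0,0,0,255],
    [0,0,40,0,0,0,255],
    [0,0,40,0,0,0,255]
  ]
}}

```text
clock: 1.77
position: [0.5137, -0.239, 0.1309]
tool_rot: [3.141, -0.003, 0.006]
force: [0.5, -1.5, -1.0]
grip_width: 0.0001
```

>>> {"method": "carry_out", "body": {
  "targets": [
    [0,0,20,0,0,0,255],
    [0,0,8,0,0,0,255],
    [0,0,4,0,0,0,255],
    [0,0,0,0,0,0,255],
    [0,0,0,0,0,0,255]
  ]
}}

```text
clock: 2.18
position: [0.5126, -0.241, 0.1006]
tool_rot: [3.141, -0.002, 0.0]
force: [-1.0, -0.2, 0.4]
grip_width: -0.0002
```

>>> {"method": "carry_out", "body": {
  "targets": [
    [0,0,3,0,0,0,255],
    [0,0,2,0,0,0,255],
    [0,0,1,0,0,0,255],
    [0,0,1,0,0,0,255],
    [0,0,0,0,0,0,255]
  ]
}}

```text
clock: 2.6
position: [0.512, -0.2407, 0.0924]
tool_rot: [3.141, -0.0, -0.0]
force: [-0.8, -0.4, 0.4]
grip_width: 0.0
```

>>> {"method": "carry_out", "body": {
  "targets": [
    [0,0,1,0,0,0,255],
    [0,0,1,0,0,0,255],
    [0,0,0,0,0,0,255]
  ]
}}

```text
clock: 2.85
position: [0.5117, -0.2407, 0.0901]
tool_rot: [-3.142, 0.0, -0.001]
force: [-0.3, 0.1, 1.4]
grip_width: 0.0003
```

>>> {"method": "carry_out", "body": {
  "targets": [
    [0,0,1,0,0,0,255],
    [0,0,1,0,0,0,255],
    [0,0,0,0,0,0,255]
  ]
}}

```text
clock: 3.1
position: [0.5117, -0.2406, 0.0881]
tool_rot: [-3.142, 0.0, -0.001]
force: [-1.3, -0.2, 1.2]
grip_width: -0.0001
```

>>> {"method": "carry_out", "body": {
  "targets": [
    [0,0,1,0,0,0,255],
    [0,0,0,0,0,0,255]
  ]
}}

```text
clock: 3.27
position: [0.5119, -0.2406, 0.0871]
tool_rot: [-3.142, 0.0, -0.0]
force: [-1.0, 0.3, -0.2]
grip_width: -0.0001
```

>>> {"method": "carry_out", "body": {
  "targets": [
    [0,0,1,0,0,0,255],
    [0,0,1,0,0,0,255],
    [0,0,0,0,0,0,255]
  ]
}}

```text
clock: 3.52
position: [0.5119, -0.2406, 0.0851]
tool_rot: [-3.142, -0.0, -0.0]
force: [-0.0, -1.2, 0.4]
grip_width: 0.0003
```

Run:
```python
from workcell import bot
import cv2,numpy as np
o=bot.observe(); print(o["position"],o["force"])
f=bot.grab_frame("scene"); cv2.imwrite("pics/s1.png",cv2.resize(f["color"][130:270,130:370,::-1],None,fx=3,fy=3,interpolation=cv2.INTER_CUBIC))
```

```text
[ 0.51191034 -0.24061125  0.08512211] [-0.02403554 -1.18375121  0.41458587]
```

View pics/s1.png

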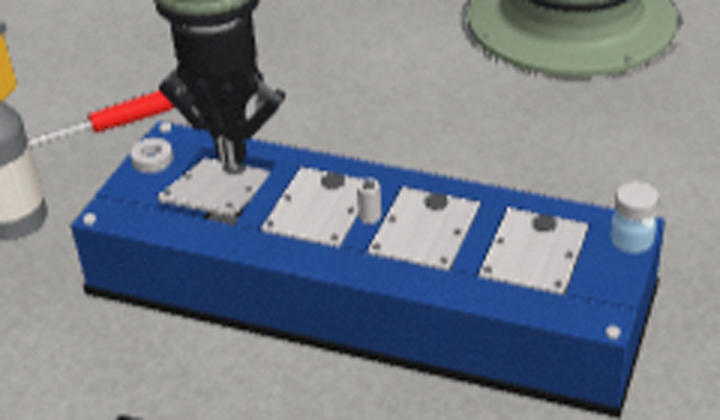

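The crop shows the left hatch (hatch 4) tilted: its pad end is sunk at (235,165) and its far end raised over a shadow at (222,215). The other three are flush. The loose one is hatch 4, so I'll push it on.

>>> {"method": "carry_out", "body": {
  "targets": [
    [1,0,3,0,0,0,255],
    [1,0,3,0,0,0,255],
    [2,0,2,0,0,0,255],
    [3,0,2,0,0,0,255],
    [3,0,0,0,0,0,255]
  ]
}}

```text
clock: 3.98
position: [0.5217, -0.2405, 0.0746]
tool_rot: [-3.141, 0.001, -0.001]
force: [-4.0, 0.8, -0.1]
grip_width: 0.0001
```

>>> {"method": "carry_out", "body": {
  "targets": [
    [0,0,0,0,0.85,0,255],
    [0,0,0,0,0.85,0,255],
    [0,0,0,0,0.85,0,255],
    [0,0,0,0,0.85,0,255],
    [0,0,0,0,0,0,255]
  ]
}}

```text
clock: 4.4
position: [0.5179, -0.2448, 0.0729]
tool_rot: [3.133, -0.29, -0.002]
force: [-0.1, -0.8, 0.7]
grip_width: -0.0001
```

>>> {"method": "carry_out", "body": {
  "targets": [
    [-1,0,4,0,0,0,255],
    [-1,0,4,0,0,0,255],
    [-1,0,4,0,0,0,255],
    [0,0,0,0,0,0,255]
  ]
}}

```text
clock: 4.73
position: [0.5201, -0.2432, 0.0598]
tool_rot: [3.134, -0.288, -0.001]
force: [-0.6, 0.1, 0.5]
grip_width: 0.0
```

>>> {"method": "carry_out", "body": {
  "targets": [
    [2,0,1,0,0,0,255],
    [2,0,1,0,0,0,255],
    [0,0,0,0,0,0,255]
  ]
}}

```text
clock: 4.98
position: [0.5244, -0.2435, 0.0598]
tool_rot: [3.134, -0.288, -0.001]
force: [-1.9, 0.4, 0.1]
grip_width: -0.0002
```

Run:
```python
from workcell import bot
import cv2,numpy as np
from h import cloud
o=bot.observe(); print(o["position"],o["tool_rot"],o["force"])
f=bot.grab_frame("scene"); cv2.imwrite("pics/s2.png",cv2.resize(f["color"][130:270,130:330,::-1],None,fx=4,fy=4,interpolation=cv2.INTER_CUBIC)[:, :800])
```

```text
[ 0.52440986 -0.24347677  0.05977969] [ 3.13420574e+00 -2.88297984e-01 -1.02235003e-03] [-1.86664067  0.41797906  0.12411858]
```

View pics/s2.png

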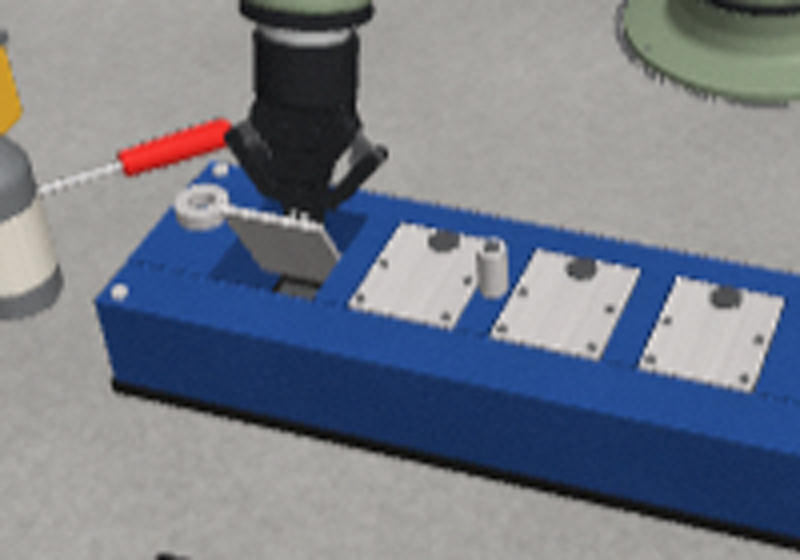

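The hatch now stands steeply, top edge from (225,210) to (325,225), and it isn't touching the gripper body. I'll keep pushing in +x until the stop.

>>> {"method": "carry_out", "body": {
  "targets": [
    [2,0,0.6,0,0,0,255],
    [1,0,0.3,0,0,0,255],
    [0,0,0,0,0,0,255]
  ]
}}

```text
clock: 5.28
position: [0.5272, -0.2439, 0.06]
tool_rot: [3.134, -0.289, -0.002]
force: [-3.2, 0.3, -0.3]
grip_width: 0.0
```

>>> {"method": "carry_out", "body": {
  "targets": [
    [1,0,0.3,0,0,0,255],
    [1,0,0.3,0,0,0,255],
    [0,0,0,0,0,0,255]
  ]
}}

```text
clock: 5.53
position: [0.5286, -0.244, 0.0597]
tool_rot: [3.134, -0.287, -0.002]
force: [-7.3, -0.6, 2.2]
grip_width: -0.0001
```

>>> {"method": "carry_out", "body": {
  "targets": [
    [1,0,0.3,0,0,0,255],
    [0,0,0,0,0,0,255],
    [0,0,0,0,0,0,255]
  ]
}}

```text
clock: 5.78
position: [0.5288, -0.244, 0.0596]
tool_rot: [3.134, -0.286, -0.002]
force: [-13.9, 1.3, 6.8]
grip_width: 0.0002
```

>>> {"method": "carry_out", "body": {
  "targets": [
    [-2,0,0,0,0,0,255],
    [-2,0,-1,0,0,0,255],
    [0,0,-8,0,0,0,255],
    [0,0,-25,0,0,0,255],
    [0,0,-35,0,0,0,255]
  ]
}}

```text
clock: 6.2
position: [0.5064, -0.2424, 0.1245]
tool_rot: [3.135, -0.287, -0.001]
force: [-1.0, -0.7, 0.3]
grip_width: -0.0002
```

>>> {"method": "carry_out", "body": {
  "targets": [
    [-30,0,-25,0,0,0,255],
    [-38,0,-10,0,0,0,255],
    [-38,0,-10,0,0,0,255],
    [-20,0,0,0,0,0,255],
    [0,0,0,0,0,0,255]
  ]
}}

```text
clock: 6.62
position: [0.3691, -0.2432, 0.1321]
tool_rot: [3.133, -0.287, -0.004]
force: [0.6, -0.9, -0.0]
grip_width: 0.0003
```

Run:
```python
from workcell import bot
import cv2,numpy as np
from h import cloud
o=bot.observe(); print(o["position"],o["force"])
f=bot.grab_frame("scene"); g=bot.grab_frame("top")
cv2.imwrite("pics/s3.png",cv2.resize(f["color"][130:270,130:330,::-1],None,fx=4,fy=4,interpolation=cv2.INTER_CUBIC))
for n,F in(("scene",f),("top",g)):
    W=cloud(F); m=(abs(W[...,1]+.239)<.03)&(abs(W[...,0]-.56)<.045)&(W[...,2]>.096)&(W[...,2]<.16)
    P=W[m]; print(n,len(P),"max z",np.sort(P[:,2])[-8:].round(4))
    if len(P)>15:
        c=P-P.mean(0); nrm=np.linalg.svd(c,full_matrices=False)[2][2]; print("mean",P.mean(0).round(4),"normal",nrm.round(3),"tilt",np.arccos(abs(nrm[2])))
W=cloud(g); W0=cloud(np.load("pics/top0.npz"))
for nm,(u,v) in dict(jar=(220,240),sock=(312,225),bear=(400,231),h1=(252,225),h2=(292,225),h3=(331,228),h3p=(331,240)).items(): print(nm,W0[v,u].round(3),W[v,u].round(3))
```

```text
[ 0.36905754 -0.24317232  0.13211713] [ 0.58480422 -0.92158196 -0.039506  ]
scene 158 max z [0.1349 0.1355 0.1355 0.1355 0.1365 0.1365 0.1371 0.1371]
mean [ 0.5652 -0.2388  0.1185] normal [-0.959  0.008  0.283] tilt 1.283716482166489
top 190 max z [0.1363 0.1364 0.1366 0.1368 0.1368 0.1379 0.1379 0.1407]
mean [ 0.5571 -0.2392  0.1198] normal [-0.935  0.012  0.353] tilt 1.2095605341772098
jar [0.517 0.166 0.144] [0.517 0.166 0.145]
sock [ 0.552 -0.078  0.127] [ 0.553 -0.079  0.122]
bear [ 0.533 -0.32   0.094] [ 0.533 -0.321  0.089]
h1 [0.562 0.084 0.093] [0.562 0.084 0.092]
h2 [ 0.559 -0.025  0.09 ] [ 0.559 -0.025  0.089]
h3 [ 0.547 -0.132  0.091] [ 0.548 -0.133  0.085]
h3p [ 0.514 -0.13   0.093] [ 0.514 -0.131  0.088]
```

View pics/s3.png

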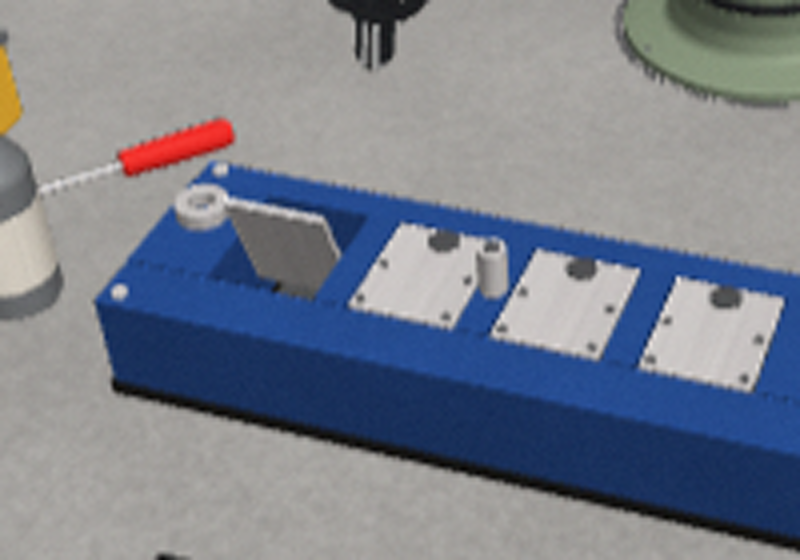

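The hatch stands upright, the gripper at (375,50) is clear, and the other hatches and small parts haven't moved. I'm handing it in.

```bash
python3 -c "
from workcell import bot
print(bot.job_done())"
```

```text
the job is handed in; nothing more can be done
None
```

Hatch 4, the one at the deck's -y end, was the loose one. I pushed it over to its stop, left it standing open, and handed the job in at about 7 s of the 53 s allowed.

- **Finding it:** I tried hatch 4 first and its pad sank about 8 mm with little force (1.4 N or less, about the sensor's noise). The picture showed it tilted. I did not press hatches 1 to 3, because the task says only one is loose.
- **Opening it:** I pressed the pad down, leaned the tool back, and pushed the sunken end away from the robot. The push force then rose to about 14 N sideways with no further movement, which I took as the stop.
- **Last checks:** Depth fits put the tilt at 1.28 rad from the scene camera and 1.21 rad from the top camera. They disagree slightly, but both are above the required 1.1 rad. The raised edge is at about 0.136 m.
- **Other hatches and parts:** Hatches 1 to 3 look shut in the final picture. The jar, socket and bearing moved 1 mm or less sideways. Heights read on hatch 3, the socket and the bearing came out 5–6 mm lower than at the start; I took this as depth noise and did not recheck it. I did not measure the oil bottle, mug, wrench or driver again, but the arm kept well away from them.
- **Robot:** The gripper is well back from the deck and touching nothing.

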